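# Shut the paint chest for the night

### The job

Shut the wooden paint chest: push both of its open drawers fully home and tip its open lid over and down until it lies fully shut. Only push, gently, with the fingertips or the outside of the fingers: do not pinch or grip the lid or drawers, and leave the jar, the bottle and the brush pot standing where they are. Finish clear of everything.

Things in the scene. Friction and masses are not known exactly. Their poses are not given: they have to be found in the camera images.
- chest: Fixed wooden chest, 160 (its x, depth, without the drawer fronts) x 300 (y, width) x 120 (z, height) mm. Origin: centre of its underside; x points from its drawer front to its back, y to its left, z up. Its drawer side faces the robot, turned by up to 0.22 rad. Two drawers side by side in the front; the right half of the top (y below 0) is a fixed board, top at z = 120 mm; the left half is an open well with a hinged lid. It does not move when pushed.
- left_drawer (a joint): How far the left drawer (at chest y = +73 mm) stands out of the chest, in m: 0 = home, with the front board lying against the chest's front, so that its outer face is 10 mm proud of the chest (at chest x = -90 mm); it starts 0.03 to 0.065 out, stop at 0.1. It slides along chest x against about 1.5 N of friction and stays where it is left.
- right_drawer (a joint): The same for the right drawer (at chest y = -73 mm).
- left_face (a point): Centre of the outer (robot-side) face of the left drawer's front board (10 mm thick, with a 4 mm lining inside; fingers on both sides at once would be gripping it); moves with the drawer; 47 mm above the table. The face is plain and flat, 144 mm wide and 66 mm high, from 14 to 80 mm above the table, pale wood with no knob; the small label frame on it is flat decoration.
- right_face (a point): The same point on the right drawer's front.
- lid (a joint): Lid angle in rad: 0 = shut, lying level on the chest; pi/2 = standing upright; it starts at 1.65 to 1.95, leaning outward to the chest's left (stop at 2.1). The hinge is stiff (0.28 N m): the lid stays at any angle and does not fall by itself, so it has to be pushed all the way down.
- lid_hinge (a point): Middle of the hinge line, at the chest's left side at chest (0, 150, 112) mm; fixed to the chest. The hinge line runs along chest x.
- lid_edge (a point): Middle of the lid's free edge on its outer face; 149 mm from the hinge line. With the lid shut it is at chest (0, 1, 120) mm. The lid is a wooden panel 160 mm along the hinge x 148 mm from hinge to free edge x 8 mm thick, with a 3 mm cork lining on the inside (fingers on both sides at once would be gripping it). The outer face lies 8 mm off the hinge line; it is turned to the chest's left while the lid stands open, and is on top when shut.
- jar: Small closed glass jar with a steel cap, 44 mm across, 55 mm high, standing on the right half of the chest's top, towards the back. Loose; origin at the centre of its underside. Leave it.
- bottle: White plastic paint bottle, 56 mm across, 140 mm high, standing on the table to the right of the chest. Loose; origin at the centre of its underside. Leave it.
- brushes: White pot of paint brushes, 72 mm across, 90 mm high, brushes to 180 mm, standing on the table left of the chest, nearer the robot. Loose; origin at the centre of its underside. Leave it.
There are look-alikes about, which are no part of the job. Leave any blue or green look-alike of the bottle alone.

How it is judged:
At the end, for the whole second after the job is handed in: Both drawers within 4 mm of home, the lid within 0.04 rad (6 mm at its free edge) of shut, and the jar, bottle and brush pot upright (0.2 rad) within 20 mm of where they stood (value of joint each of left_drawer, right_drawer below 0.004 m and value of joint lid below 0.04 rad and distance of each of jar, bottle, brushes from where it was at the start of the episode below 0.02 m and angle between each of jar, bottle, brushes's own z axis and vertical below 0.2 rad); the robot touches nothing.
It fails at once if the jar, bottle or brush pot is lifted (over 10 mm), shoved away (over 30 mm) or tipped (over 0.5 rad) (height (world z) of jar above 0.13 m or height (world z) of any of bottle, brushes above 0.01 m or distance of any of jar, bottle, brushes from where it was at the start of the episode above 0.03 m or angle between any of jar, bottle, brushes's own z axis and vertical above 0.5 rad).
It fails at once if the lid is gripped: fingers press on its outer panel and its lining at once (over 2 N each) (contact force between the fingers and lid_c0 above 2 N and contact force between the fingers and lid_c1 above 2 N).
It fails at once if a drawer front is gripped: fingers press on its outside and its inside at once (over 2 N each) ((contact force between the fingers and left_drawer_c0 above 2 N and contact force between the fingers and left_drawer_c1 above 2 N) or (contact force between the fingers and right_drawer_c0 above 2 N and contact force between the fingers and right_drawer_c1 above 2 N)).
It fails at once if the chest, its drawers or lid are pushed with more than 50 N: not gently (contact force between any of the fingers, the arm and chest above 50 N).
It also fails if it takes over 48 s, if anything falls off the work surface, if the arm or the gripper's body presses on something with over 40 N, if the wrist force passes 120 N, or if a joint passes its speed limit or range.

### The arm

A 6-joint arm with a two-finger parallel gripper is mounted at the origin on the work surface. World frame = base frame: x ahead of the robot, y to its left, z up, the work surface at z = 0. Lengths are in m, angles in rad, forces in N, time in s.
With the tool pointing down it reaches from about 0.35 to 0.775 m from the base axis. Payload 7.3 kg.
Tool frame: the origin (TCP) lies on the centre line of the jaws, within the pads' length; the fingertips stand 17 mm ahead of it and the grasp point (between the pads) lies 2 mm behind it (robot.tip_extent is the distance from the TCP to the fingertips, in m); z points along the fingers, y is the line along which they close (so a half turn about z gives the same grasp; the last joint's range is limited). The gripper opens to 92 mm and grips with 3 to 60 N. Pads are 19 mm wide; open, the fingers measure 130 mm over their backs; the gripper's body (75 mm by 190 mm) begins 47 mm behind the grasp point.
Start: joints at [1.179, 0.342, 1.524, -0, 1.275, -0.146], TCP at [0.128, 0.509, 0.207] pointing down, gripper open.
Joint ranges: [-2.53, 2.53], [-0.77, 2.02], [0.04, 2.7], [-1, 4.14], [0.28, 2.66], [-3.11, 3.11]. Speed limits (rad/s): [2.57, 2.57, 3.14, 3.14, 3.14, 3.14].

### API

Orientations are given as [roll, pitch, yaw] about the fixed x, y, z axes, in that order (R = Rz(yaw) Ry(pitch) Rx(roll)).
In Python, from cell import robot gives the robot as it stands.
- The arm moves only by the tool step_arm, never from a script. Its argument "motion" is a list of rows, each a list of 2 entries, a list of its own where there are three numbers: the shift along the tool's x, y, z in units of 60 mm (1.0 is 60 mm), then the turn about the tool's z in rad. In form: [[[x, y, z], spin], ...]. A call has 1 to 10 rows; each row is the pose to reach, as a shift and turn from the pose commanded when the call began, along the tool's axes at that moment; what a row does not reach only later rows make up. A row lasts 1/8 s, in which the tool goes at most 62.5 mm and 10.7 degrees, less where a joint would pass 70% of its speed; a pose out of reach is approached as far as the arm can. A call with a gripper value outside its range is refused whole. "hand" is the closure in counts, from 0 (fully open) to 255 (shut), set as the call begins (left out, the last holds). The fingers move at their own pace and stop on an object; "squeeze" is the grip in N (left out, the last holds). Time passes only in rows, so rows that repeat a pose let the fingers close. It gives the time, the measured TCP pose, the force, the opening and the grip force at its end, in the units of the state.
- robot.observe(): the state, without advancing time (a new reading comes with each control period).
- robot.read_camera(name): name is "scene" or "top"; returns a dict with "pixels" (384x512x3 uint8, red, green, blue), "intrinsics" (3x3 intrinsics, pixels), "xyz" and "rotation" of the camera in the world. Camera axes: x right, y up, looking along -z (the intrinsics and any distortion apply to the point x, -y, -z); pixel columns grow to the right and rows downward; lengths in m; the calibration is good to about 2 mm. A picture is of the moment at which its call begins. There is no depth.
- robot.hand_in(): hands the job in; it is judged then, once.
The state is a dict: "time": time; "qpos": joint angles; "qvel": joint speeds; "joint_efforts": joint torques, N m; "tool_pos": TCP position; "tool_rot": TCP orientation; "contact_force": force on the tool from outside, world axes, zero at the start; "torque": the same for the moment, N m; "opening": finger opening in m; "grip_force": force on a finger pad.
Only numpy, scipy, OpenCV 4.12 (cv2) and the standard library are available. Lean on these libraries where they do the work, as an engineer would, in place of code of your own. Each camera call takes 0.05 s, during which the arm holds its last target. There are 200 camera calls.

## Working session

There is one attempt and no reset: what is moved stays moved. The work goes in short steps, Python scripts to look and compute and a tool call to move; the robot and the scene stay as the last step left them, time stands still between calls to the robot, and variables do not carry over. Pictures are saved under pics/ and viewed, at most 10 in all, crops included, and the job is handed in when it is done.

Besides the shell and the picture viewer there is one more tool, called after "Emit:" as name([rows], argument=value, ...), one row to a line, values as JSON. step_arm: Moves the arm, as the interface text tells. Its arguments: {"type":"object","properties":{"motion":{"type":"array"},"hand":{"type":"number"},"squeeze":{"type":"number"}},"required":["motion"]}

```bash
mkdir -p pics; ls; python3 - <<'E'
from cell import robot
import cv2
for n in("scene","top"):
    c=robot.read_camera(n); cv2.imwrite(f"pics/{n}0.png",cv2.resize(c["pixels"][:,:,::-1],(800,600),interpolation=cv2.INTER_CUBIC))
    print(n,c["intrinsics"],c["xyz"],c["rotation"],[k for k in c])
s=robot.observe();print(s)
E
```

```text
pics
scene [[494.20509568   0.         255.79976179]
 [  0.         494.20509568 193.61009573]
 [  0.           0.           1.        ]] [1.54271159 0.13481073 1.36683792] [ 0.65728209 -0.01673989  1.69156238] ['pixels', 'intrinsics', 'xyz', 'rotation']
top [[491.28832433   0.         258.24088474]
 [  0.         491.28832433 198.71183977]
 [  0.           0.           1.        ]] [0.3352255  0.06325411 1.52966183] [ 0.16322917 -0.02322012 -1.55763573] ['pixels', 'intrinsics', 'xyz', 'rotation']
{'time': 0.1, 'qpos': array([ 1.17900816e+00,  3.42651979e-01,  1.52493621e+00,  5.91938657e-06,
        1.27539117e+00, -1.45978378e-01]), 'qvel': array([ 0.00012799, -0.00239647, -0.00302873, -0.00051721, -0.00036562,
       -0.00226904]), 'joint_efforts': array([ 3.52825911e-03, -4.31998086e+01, -2.44695246e+01,  7.21529522e-02,
        5.24387124e-02, -5.19666469e-05]), 'tool_pos': array([0.12756802, 0.50885961, 0.2068099 ]), 'tool_rot': array([-3.14022153e+00, -2.07309984e-04,  2.89578099e+00]), 'contact_force': array([ 0.51853504, -0.70074688, -0.2606273 ]), 'torque': array([ 0.02560444, -0.00995359, -0.00052918]), 'grip_force': 0.0, 'opening': 0.09165081985235743}
```

View pics/scene0.png

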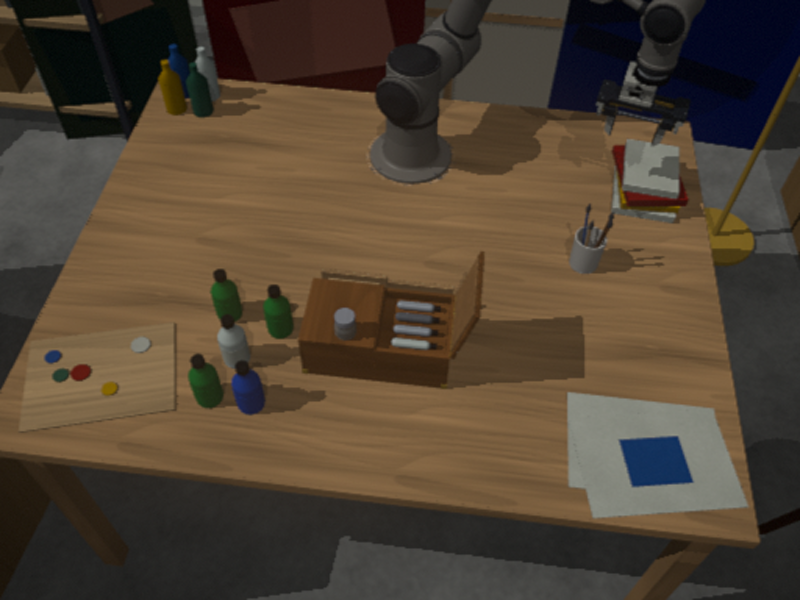

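View pics/top0.png

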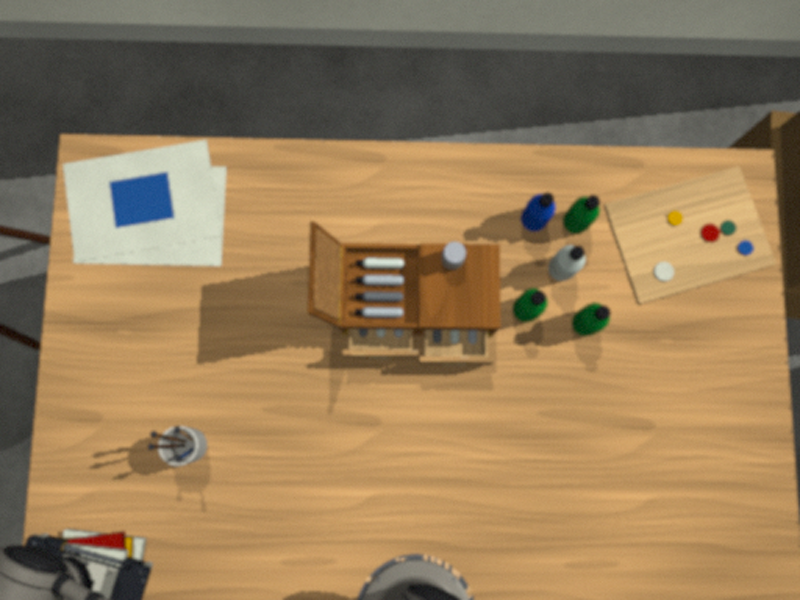

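The top view shows:
- **Chest:** spans (340–500, 243–330), with the lid leaning left, free edge at about (310, 225–315). The drawer fronts sit at y≈355–362.
- **Jar:** (455, 255).
- **White bottle:** (567, 262). Its look-alikes are blue (538, 212) and green (582, 214), (530, 304), (591, 319).
- **Brush pot:** (182, 445).

There is only one chest. I'll check it in one close crop.

```bash
python3 - <<'E'
from cell import robot
import cv2
c=robot.read_camera("top")["pixels"][130:240,190:336,::-1]
cv2.imwrite("pics/crop1.png",cv2.resize(c,None,fx=5.4,fy=5.4,interpolation=cv2.INTER_CUBIC))
E
```

```text
(no output)
```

View pics/crop1.png

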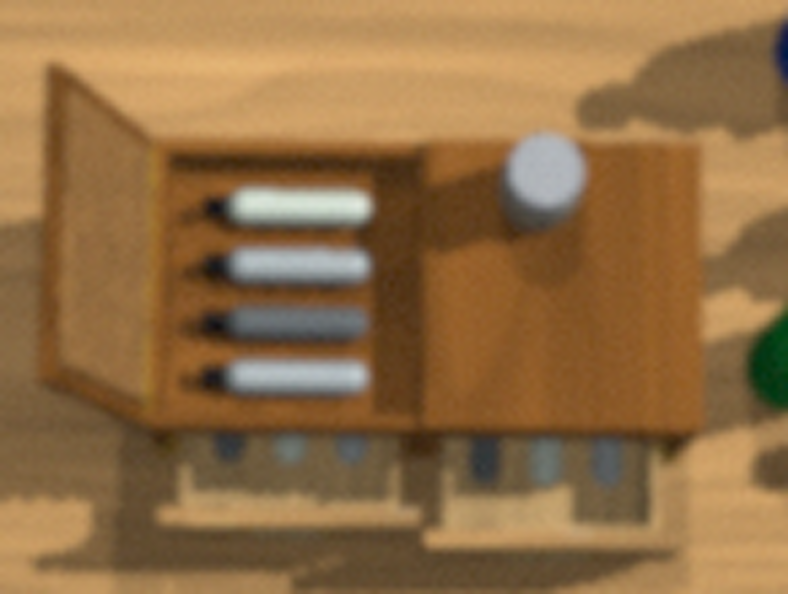

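The crop shows the chest top corners at (698,147), (700,432) and (150,428). The lid's free edge runs (52,65)–(42,380), the left drawer front edge lies at y≈515–525, and the right one at ≈540–550. Next I'll fit the pose.

```bash
cat > h.py <<'E'
import numpy as np, cv2
from scipy.spatial.transform import Rotation as R
from scipy.optimize import least_squares
from cell import robot
def cam(n):
    c=robot.read_camera(n); return c
def proj(c,P):
    p=R.from_euler('xyz',c["rotation"]).inv().apply(np.atleast_2d(P)-c["xyz"])*[1,-1,-1]
    q=p@c["intrinsics"].T; return q[:,:2]/q[:,2:]
def ray(c,uv,z):
    d=np.array([*uv,1.])@np.linalg.inv(c["intrinsics"]).T*[1,-1,-1]
    d=R.from_euler('xyz',c["rotation"]).apply(d); o=np.array(c["xyz"])
    return o+d*(z-o[2])/d[2]
def w(p,P):
    c,s=np.cos(p[2]),np.sin(p[2]); P=np.atleast_2d(P)
    return np.c_[p[0]+c*P[:,0]-s*P[:,1],p[1]+s*P[:,0]+c*P[:,1],P[:,2]]
def lidpt(th,x,d=.149,off=.008):  # d along lid from hinge, off = outer side
    return np.array([x,.150-d*np.cos(th)+off*np.sin(th),.112+d*np.sin(th)+off*np.cos(th)])
E
python3 - <<'E'
from h import *
c=cam("top")
px=lambda a,b:np.array([(a+.5)/5.4+189.5,(b+.5)/5.4+129.5])
obs=np.array([px(698,147),px(700,432),px(420,147),px(423,430),px(50,65),px(40,380),px(158,512),px(418,512),px(427,534),px(672,541)])
def model(p):
    l,r,th=p[3:]
    return np.vstack([w(p,[[.08,-.15,.12],[-.08,-.15,.12],[.08,0,.12],[-.08,0,.12]]),
     w(p,[lidpt(th,.08,),lidpt(th,-.08)]),
     w(p,[[-.09-l,.145,.08],[-.09-l,.001,.08],[-.09-r,-.001,.08],[-.09-r,-.145,.08]])])
f=lambda p:(proj(c,model(p))-obs).ravel()
s=least_squares(f,[.55,.08,0,.05,.05,1.8],loss='soft_l1')
print(s.x.round(4)); print(f(s.x).reshape(-1,2).round(1))
p=s.x
print("faces",w(p,[[-.09-p[3],.073,.047],[-.09-p[4],-.073,.047]]).round(3))
print("hinge",w(p,[[0,.15,.112]]),"edge",w(p,[lidpt(p[5],0)]))
for n,u,z in(("pot",(182,445),.09),("bottle",(572,253),.14),("jar",(455,255),.175)):print(n,ray(c,np.array(u)*.64,z).round(3))
E
```

```text
[6.1750e-01 5.6000e-03 1.4000e-03 3.0900e-02 4.2900e-02 1.7982e+00]
[[ 0.  -0.4]
 [ 0.1  0.4]
 [ 0.9 -1.3]
 [-0.1 -0. ]
 [ 0.   0.1]
 [-0.   0.8]
 [-0.7 -0.4]
 [-0.2  0.3]
 [-1.3  0.3]
 [ 1.8 -0.3]]
faces [[ 0.497  0.078  0.047]
 [ 0.485 -0.068  0.047]]
hinge [[0.61731077 0.15560455 0.112     ]] edge [[0.61725321 0.19698542 0.25536185]]
pot [0.316 0.436 0.09 ]
bottle [ 0.679 -0.279  0.14 ]
jar [ 0.662 -0.057  0.175]
```

Emit:
step_arm([
  [[0, 0, -0.7], 0],
  [[0, 0, -1.4], 0],
  [[-1, -0.2, -1.4], 0.15],
  [[-2, -0.4, -1.4], 0.3],
  [[-3, -0.6, -1.4], 0.45],
  [[-4, -0.8, -1.4], 0.6],
  [[-5, -1.0, -1.4], 0.75],
  [[-6, -1.2, -1.4], 0.9],
  [[-7, -1.4, -1.4], 1.05],
  [[-8, -1.6, -1.4], 1.2],
])

```text
time: 1.45
tool_pos: [0.5715, 0.2982, 0.2912]
tool_rot: [-3.141, -0.0, 1.691]
contact_force: [0.1, 1.2, 0.2]
opening: 0.0914
grip_force: 0.0
```

Emit:
step_arm([
  [[-0.48, 0.71, 0], 0.125],
  [[-0.48, 0.71, 0.5], 0.125],
  [[-0.48, 0.71, 1.0], 0.125],
  [[-0.48, 0.71, 1.0], 0.125],
])

```text
time: 1.95
tool_pos: [0.6145, 0.2755, 0.2284]
tool_rot: [-3.135, 0.002, 1.571]
contact_force: [-0.6, 0.2, -0.2]
opening: 0.0921
grip_force: 0.0
```

```bash
python3 - <<'E'
from h import *
im=cam("scene")["pixels"][120:270,180:380,::-1]
cv2.imwrite("pics/s1.png",cv2.resize(im,None,fx=4,fy=4,interpolation=cv2.INTER_CUBIC))
s=robot.observe();print(s["tool_pos"],s["tool_rot"],s["contact_force"])
E
```

```text
[0.61542049 0.27593404 0.23079482] [-3.13947444e+00  5.74459911e-04  1.57078014e+00] [0.71043922 0.39037692 0.5043776 ]
```

View pics/s1.png

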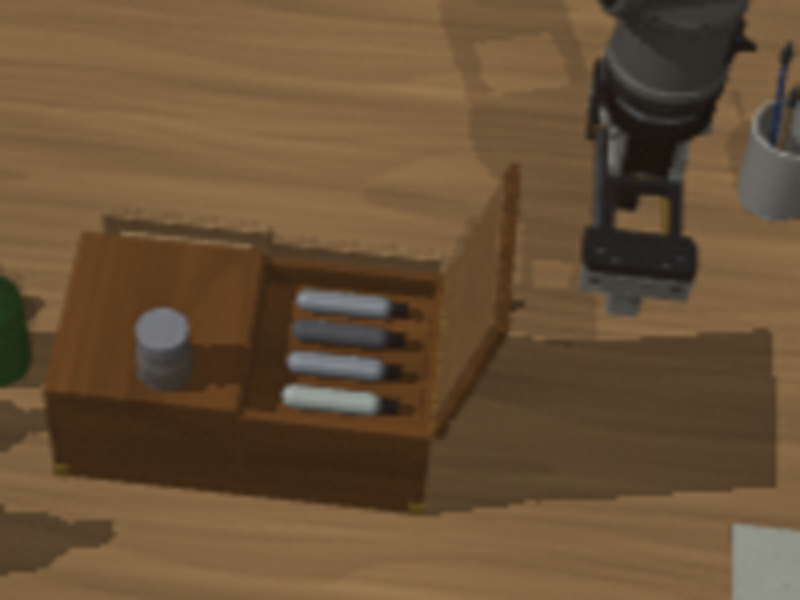

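The gripper, around (640, 270), is to the left of the lid edge at (512, 170), with clear space between. I'll push toward -y.

Emit:
step_arm([
  [[-0.5, 0, 0], 0],
  [[-0.9, 0, 0], 0],
  [[-1.1, 0, 0], 0],
  [[-1.3, 0, 0], 0],
  [[-1.5, 0, 0], 0],
  [[-1.7, 0, 0], 0],
])

```text
time: 2.75
tool_pos: [0.6159, 0.1738, 0.2316]
tool_rot: [3.141, -0.0, 1.571]
contact_force: [-0.4, 2.9, 2.1]
opening: 0.0917
grip_force: 1.1
```

Emit:
step_arm([
  [[-0.18, 0, 0.01], 0],
  [[-0.35, 0, 0.03], 0],
  [[-0.52, 0, 0.06], 0],
  [[-0.68, 0, 0.1], 0],
  [[-0.83, 0, 0.17], 0],
  [[-0.98, 0, 0.24], 0],
  [[-1.12, 0, 0.33], 0],
  [[-1.25, 0, 0.43], 0],
])

```text
time: 3.75
tool_pos: [0.6158, 0.0984, 0.2052]
tool_rot: [-3.142, 0.0, 1.571]
contact_force: [-0.2, 0.9, 1.4]
opening: 0.092
grip_force: 0.9
```

Emit:
step_arm([
  [[-0.12, 0, 0.12], 0],
  [[-0.23, 0, 0.25], 0],
  [[-0.32, 0, 0.39], 0],
  [[-0.4, 0, 0.53], 0],
  [[-0.46, 0, 0.67], 0],
  [[-0.5, 0, 0.8], 0],
  [[-0.53, 0, 0.9], 0],
  [[-0.55, 0, 1.0], 0],
  [[-0.55, 0, 1.05], 0],
])

```text
time: 4.88
tool_pos: [0.6157, 0.066, 0.1422]
tool_rot: [-3.141, -0.0, 1.571]
contact_force: [-0.0, -0.8, 2.5]
opening: 0.092
grip_force: 0.9
```

Emit:
step_arm([
  [[0, 0, 0.03], 0],
  [[0, 0, 0.06], 0],
  [[0, 0, 0.08], 0],
  [[0, 0, 0.08], 0],
])

```text
time: 5.38
tool_pos: [0.6158, 0.0661, 0.1378]
tool_rot: [3.142, -0.0, 1.571]
contact_force: [0.4, -0.4, 2.2]
opening: 0.0918
grip_force: 0.6
```

Emit:
step_arm([
  [[0, 0, 0.01], 0],
  [[0, 0, 0.02], 0],
  [[0, 0, 0.03], 0],
  [[0, 0, 0.03], 0],
])

```text
time: 5.88
tool_pos: [0.6158, 0.0661, 0.136]
tool_rot: [3.142, -0.0, 1.571]
contact_force: [-0.1, -0.3, 1.7]
opening: 0.0919
grip_force: 0.7
```

Emit:
step_arm([
  [[0, 0, 0.015], 0],
  [[0, 0, 0.03], 0],
  [[0, 0, 0.03], 0],
])

```text
time: 6.25
tool_pos: [0.6158, 0.0661, 0.1341]
tool_rot: [-3.141, -0.0, 1.571]
contact_force: [-0.2, -0.8, 1.9]
opening: 0.0917
grip_force: 0.6
```

Emit:
step_arm([
  [[0, 0, 0.015], 0],
  [[0, 0, 0.03], 0],
  [[0, 0, 0.03], 0],
])

```text
time: 6.62
tool_pos: [0.6158, 0.0661, 0.1323]
tool_rot: [-3.141, -0.0, 1.571]
contact_force: [0.8, 0.4, 1.2]
opening: 0.0919
grip_force: 0.6
```

```bash
python3 - <<'E'
from h import *
im=cam("scene")["pixels"][120:270,180:380,::-1]
cv2.imwrite("pics/s2.png",cv2.resize(im,None,fx=4,fy=4,interpolation=cv2.INTER_CUBIC))
s=robot.observe();print(s["tool_pos"],s["tool_rot"],s["contact_force"],robot.tip_extent)
E
```

```text
[0.61574389 0.06609182 0.13229634] [-3.14139860e+00 -1.55980199e-04  1.57074745e+00] [ 0.54452766 -0.10445902  1.24765091] 0.017
```

View pics/s2.png

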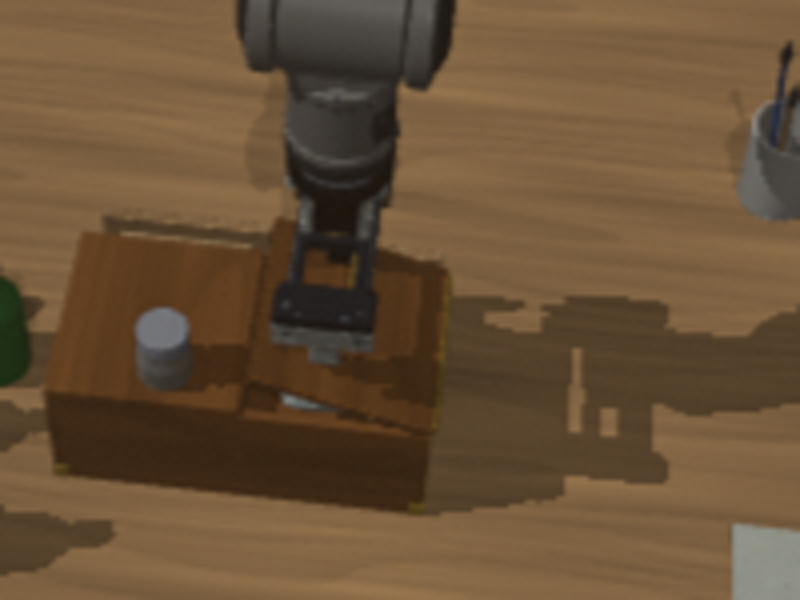

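The lid, with its free edge at (278,220)–(250,385), is still standing somewhat open. I'll work out its angle and the actual fingertip position.

```bash
python3 - <<'E'
from h import *
c=cam("scene"); p=[.6175,.0056,.0014]
f=lambda P:((proj(c,w(p,P))-[180,120])*4).round(0)
for th in(0,.1,.2,.3,.4):print(th,f([lidpt(th,.08),lidpt(th,-.08),lidpt(th,.08,0),lidpt(th,-.08,0)]).tolist())
print("top corners R",f([[.08,-.15,.12],[-.08,-.15,.12],[.08,0,.12]]).tolist())
for x in(.66,.68):
  for z in(.115,.14,.18):print(x,z,((proj(c,[[x,.066,z]])-[180,120])*4).round())
E
```

```text
0 [[243.0, 406.0], [270.0, 244.0], [437.0, 427.0], [453.0, 263.0]]
0.1 [[245.0, 395.0], [272.0, 233.0], [438.0, 427.0], [454.0, 264.0]]
0.2 [[248.0, 384.0], [276.0, 222.0], [439.0, 427.0], [455.0, 264.0]]
0.3 [[254.0, 374.0], [281.0, 211.0], [440.0, 428.0], [456.0, 264.0]]
0.4 [[262.0, 364.0], [289.0, 200.0], [441.0, 428.0], [456.0, 264.0]]
top corners R [[48.0, 385.0], [86.0, 225.0], [241.0, 406.0]]
0.66 0.115 [[325. 378.]]
0.66 0.14 [[326. 359.]]
0.66 0.18 [[327. 328.]]
0.68 0.115 [[322. 399.]]
0.68 0.14 [[323. 380.]]
0.68 0.18 [[324. 349.]]
```

Lid angle is about 0.2, so the open fingertips sit higher than tip_extent suggests. I'll keep pressing down and watch the force.

Emit:
step_arm([
  [[0, 0, 0.03], 0],
  [[0, 0, 0.06], 0],
  [[0, 0, 0.09], 0],
  [[0, 0, 0.12], 0],
  [[0, 0, 0.15], 0],
  [[0, 0, 0.18], 0],
  [[0, 0, 0.18], 0],
])

```text
time: 7.6
tool_pos: [0.6157, 0.0661, 0.1214]
tool_rot: [-3.141, -0.0, 1.571]
contact_force: [0.3, -0.5, 1.3]
opening: 0.0916
grip_force: 0.3
```

```bash
python3 - <<'E'
from h import *
im=cam("scene")["pixels"][140:240,180:310,::-1]
cv2.imwrite("pics/s3.png",cv2.resize(im,None,fx=6,fy=6,interpolation=cv2.INTER_CUBIC))
E
```

```text
(no output)
```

View pics/s3.png

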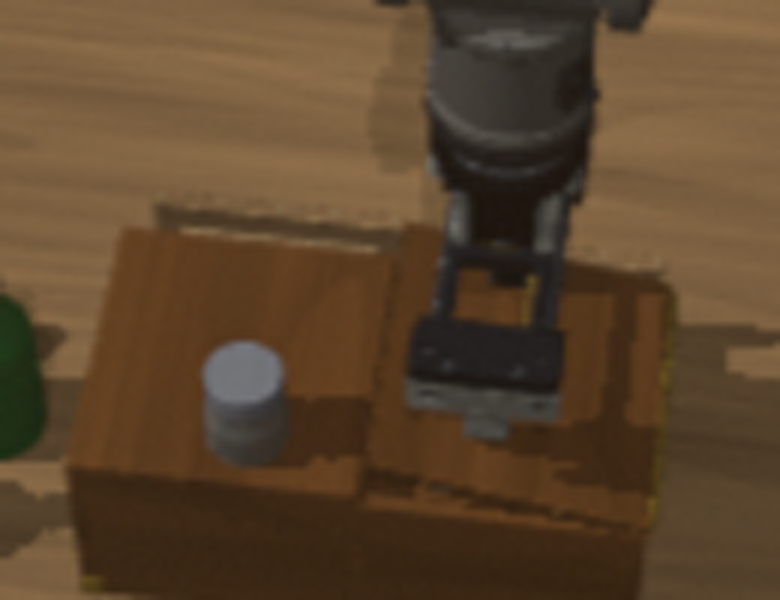

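The lid's back corner at (372, 465) gives an angle of about 0.13, so it is following the fingers. Continue.

Emit:
step_arm([
  [[0, 0, 0.03], 0],
  [[0, 0, 0.06], 0],
  [[0, 0, 0.09], 0],
  [[0, 0, 0.12], 0],
  [[0, 0, 0.12], 0],
])

```text
time: 8.28
tool_pos: [0.6158, 0.0661, 0.1142]
tool_rot: [-3.141, -0.0, 1.571]
contact_force: [0.1, -0.5, 1.1]
opening: 0.092
grip_force: 0.3
```

Emit:
step_arm([
  [[0, 0, 0.03], 0],
  [[0, 0, 0.06], 0],
  [[0, 0, 0.09], 0],
  [[0, 0, 0.09], 0],
])

```text
time: 8.78
tool_pos: [0.6157, 0.0662, 0.1088]
tool_rot: [-3.141, -0.0, 1.571]
contact_force: [-0.3, -0.1, 0.2]
opening: 0.0917
grip_force: 0.3
```

```bash
python3 - <<'E'
from h import *
a=cam("scene")["pixels"][160:235,190:310,::-1]
b=cam("top")["pixels"][140:215,200:320,::-1]
cv2.imwrite("pics/s4.png",np.vstack([cv2.resize(x,(480,300),interpolation=cv2.INTER_CUBIC) for x in(a,b)]))
E
```

```text
(no output)
```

View pics/s4.png

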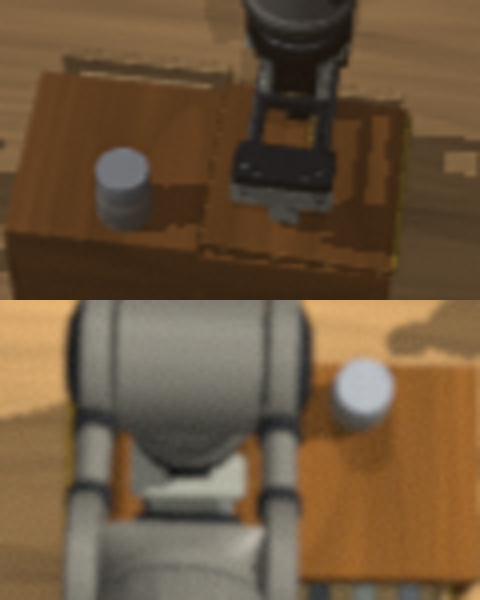

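The lid's back corner at (200, 244) gives an angle of about 0.03, so it is nearly shut. Press until the force rises.

Emit:
step_arm([
  [[0, 0, 0.03], 0],
  [[0, 0, 0.06], 0],
  [[0, 0, 0.06], 0],
])

```text
time: 9.25
tool_pos: [0.6157, 0.0661, 0.1052]
tool_rot: [-3.141, -0.0, 1.571]
contact_force: [-0.1, 0.0, -0.1]
opening: 0.0919
grip_force: 0.2
```

Emit:
step_arm([
  [[0, 0, 0.03], 0],
  [[0, 0, 0.05], 0],
  [[0, 0, 0.05], 0],
])

```text
time: 9.62
tool_pos: [0.6158, 0.0662, 0.1023]
tool_rot: [-3.142, -0.0, 1.571]
contact_force: [-0.3, -0.8, 0.1]
opening: 0.0916
grip_force: 0.3
```

```bash
python3 - <<'E'
from h import *
c=cam("scene")
for x in(.66,.68):
  for z in(.214,.23,.245):print(x,z,((proj(c,[[x,.276,z]])-[180,120])*4).round())
  for z in(.085,.1,.12,.14):print(x,z,((proj(c,[[x,.066,z]])-[190,160])*4).round())
im=c["pixels"][160:235,190:310,::-1]
cv2.imwrite("pics/s5.png",cv2.resize(im,(800,500),interpolation=cv2.INTER_CUBIC))
s=robot.observe();print(s)
E
```

```text
0.66 0.214 [[615. 331.]]
0.66 0.23 [[618. 318.]]
0.66 0.245 [[621. 305.]]
0.66 0.085 [[284. 240.]]
0.66 0.1 [[285. 229.]]
0.66 0.12 [[285. 214.]]
0.66 0.14 [[286. 199.]]
0.68 0.214 [[614. 353.]]
0.68 0.23 [[617. 340.]]
0.68 0.245 [[620. 327.]]
0.68 0.085 [[281. 261.]]
0.68 0.1 [[282. 250.]]
0.68 0.12 [[282. 235.]]
0.68 0.14 [[283. 220.]]
{'time': 9.675, 'qpos': array([-1.67323469e-02,  6.05858975e-01,  1.39143848e+00,  4.01131495e-04,
        1.14441218e+00, -1.68966694e-02]), 'qvel': array([-0.00012848, -0.00027169, -0.00072333, -0.00234131,  0.00036514,
       -0.0002265 ]), 'joint_efforts': array([ 1.55782532e-01, -5.41767383e+01, -2.25828499e+01,  1.49092753e-01,
        8.58223764e-02, -8.39665619e-03]), 'tool_pos': array([0.61577823, 0.06622955, 0.10225173]), 'tool_rot': array([-3.14148182e+00, -3.67122591e-04,  1.57079471e+00]), 'contact_force': array([ 0.03256331, -0.32261586,  0.3832385 ]), 'torque': array([-0.16781962, -0.01706029,  0.00898899]), 'grip_force': 0.26455483889549214, 'opening': 0.0918181359783883}
```

View pics/s5.png

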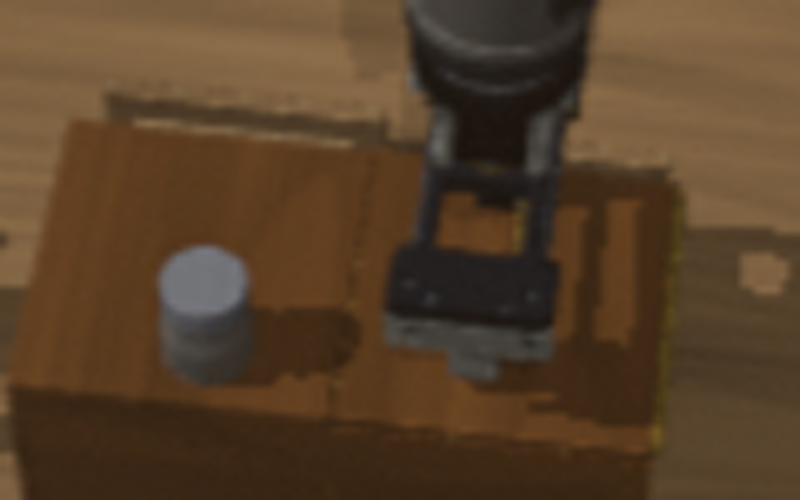

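Lid looks level: its back edge, (335,415)–(655,450), is in line with the fixed board. Press a little further until it reads as seated.

Emit:
step_arm([
  [[0, 0, 0.015], 0],
  [[0, 0, 0.03], 0],
  [[0, 0, 0.03], 0],
])

```text
time: 10.05
tool_pos: [0.6158, 0.0661, 0.1009]
tool_rot: [3.141, -0.0, 1.571]
contact_force: [-1.4, -0.8, 4.3]
opening: 0.0919
grip_force: 2.1
```

Force is rising: seated, or very nearly. A little more.

Emit:
step_arm([
  [[0, 0, 0.015], 0],
  [[0, 0, 0.03], 0],
  [[0, 0, 0.03], 0],
])

```text
time: 10.42
tool_pos: [0.6159, 0.0661, 0.1008]
tool_rot: [3.14, -0.0, 1.571]
contact_force: [-5.0, -1.2, 14.2]
opening: 0.0917
grip_force: 7.1
```

The lid is seated (force 14 N, no further travel). I'll lift off, then close the hand and turn for the drawers.

Emit:
step_arm([
  [[0, 0, -0.4], 0],
  [[0, 0, -1.2], 0],
  [[0, 0, -2.0], 0],
])

```text
time: 10.8
tool_pos: [0.6155, 0.0663, 0.2195]
tool_rot: [-3.14, -0.0, 1.571]
contact_force: [0.9, 0.5, 0.1]
opening: 0.0919
grip_force: 0.0
```

Emit:
step_arm([
  [[0, -0.8, 0], 0.15],
  [[0, -1.6, 0], 0.3],
  [[0, -2.4, 0], 0.45],
  [[-0.4, -2.93, 0], 0.6],
  [[-1.2, -2.93, 0], 0.75],
  [[-2.1, -2.93, 0], 0.9],
  [[-2.1, -2.93, 0], 1.08],
  [[-2.1, -2.93, 0], 1.25],
  [[-2.1, -2.93, 0], 1.42],
  [[-2.1, -2.93, 0], 1.571],
], hand=255, squeeze=5)

```text
time: 12.05
tool_pos: [0.4399, -0.0598, 0.2185]
tool_rot: [-3.141, 0.0, -0.005]
contact_force: [-0.7, -0.1, -0.3]
opening: 0.0011
grip_force: 0.0
```

Emit:
step_arm([
  [[-0.5, 0, 0.8], 0],
  [[-0.5, 0, 1.6], 0],
  [[-0.5, 0, 2.4], 0],
  [[-0.5, 0, 2.9], 0],
  [[-0.5, 0, 3.15], 0],
  [[-0.5, 0, 3.2], 0],
  [[-0.5, 0, 3.25], 0],
  [[-0.5, 0, 3.29], 0],
  [[-0.5, 0, 3.33], 0],
  [[-0.5, 0, 3.33], 0],
])

```text
time: 13.3
tool_pos: [0.41, -0.0599, 0.0191]
tool_rot: [-3.142, -0.0, -0.0]
contact_force: [-0.8, -0.1, 0.1]
opening: 0.0009
grip_force: 0.0
```

Emit:
step_arm([
  [[0, 0, 0.02], 0],
  [[0, 0, 0.04], 0],
  [[0, 0, 0.06], 0],
  [[0, 0, 0.06], 0],
])

```text
time: 13.8
tool_pos: [0.4099, -0.0599, 0.0153]
tool_rot: [-3.141, 0.0, -0.0]
contact_force: [0.3, -0.7, 0.8]
opening: 0.0002
grip_force: 0.0
```

Closed tip length matches the table touch. Raise to TCP z≈0.083 and push the right drawer.

Emit:
step_arm([
  [[0, 0, -0.6], 0],
  [[0, 0, -1.1], 0],
  [[0.7, 0, -1.1], 0],
  [[1.0, 0, -1.1], 0],
  [[1.2, 0, -1.1], 0],
  [[1.35, 0, -1.1], 0],
  [[1.5, 0, -1.1], 0],
  [[1.6, 0, -1.1], 0],
  [[1.6, 0, -1.1], 0],
])

```text
time: 14.92
tool_pos: [0.5062, -0.0599, 0.0814]
tool_rot: [-3.142, -0.0, -0.0]
contact_force: [-0.3, 1.8, -0.4]
opening: 0.0001
grip_force: 0.0
```

Emit:
step_arm([
  [[0.05, 0, 0], 0],
  [[0.1, 0, 0], 0],
  [[0.15, 0, 0], 0],
  [[0.18, 0, 0], 0],
  [[0.18, 0, 0], 0],
])

```text
time: 15.55
tool_pos: [0.5169, -0.0599, 0.0814]
tool_rot: [-3.142, -0.0, -0.0]
contact_force: [-0.9, -0.4, 0.2]
opening: 0.0004
grip_force: 0.0
```

Emit:
step_arm([
  [[0.03, 0, 0], 0],
  [[0.06, 0, 0], 0],
  [[0.06, 0, 0], 0],
])

```text
time: 15.92
tool_pos: [0.5206, -0.06, 0.0814]
tool_rot: [-3.142, -0.0, -0.0]
contact_force: [-0.1, -0.8, -0.5]
opening: 0.0009
grip_force: 0.0
```

Emit:
step_arm([
  [[0.03, 0, 0], 0],
  [[0.06, 0, 0], 0],
  [[0.06, 0, 0], 0],
])

```text
time: 16.3
tool_pos: [0.5242, -0.06, 0.0814]
tool_rot: [-3.142, -0.0, -0.0]
contact_force: [0.4, -0.5, -0.4]
opening: 0.0006
grip_force: 0.0
```

```bash
python3 - <<'E'
from h import *
c=cam("top"); p=[.6175,.0056,.0014]
for y in(-.135,-.1,.06,.135):
    print(y,[(round(float(x),3),*c["pixels"][tuple(proj(c,w(p,[[-x,y,.08]]))[0].round().astype(int)[::-1])].tolist()) for x in np.arange(.07,.15,.008)])
im=np.hstack([cv2.resize(c["pixels"][150:250,210:330,::-1],(400,333)),cv2.resize(cam("scene")["pixels"][140:240,180:300,::-1],(400,333))])
cv2.imwrite("pics/d1.png",im)
E
```

```text
-0.135 [(0.07, 111, 107, 99), (0.078, 99, 94, 86), (0.086, 82, 79, 73), (0.094, 71, 69, 64), (0.102, 47, 45, 47), (0.11, 91, 82, 70), (0.118, 174, 140, 93), (0.126, 183, 148, 96), (0.134, 123, 97, 65), (0.142, 53, 44, 34)]
-0.1 [(0.07, 98, 98, 88), (0.078, 76, 76, 69), (0.086, 65, 64, 58), (0.094, 68, 64, 60), (0.102, 74, 72, 68), (0.11, 41, 43, 45), (0.118, 55, 49, 40), (0.126, 158, 130, 88), (0.134, 156, 122, 77), (0.142, 126, 113, 95)]
0.06 [(0.07, 125, 78, 34), (0.078, 87, 68, 47), (0.086, 115, 99, 75), (0.094, 114, 96, 66), (0.102, 119, 97, 68), (0.11, 115, 94, 65), (0.118, 117, 95, 64), (0.126, 123, 96, 62), (0.134, 102, 88, 62), (0.142, 103, 80, 49)]
0.135 [(0.07, 149, 95, 43), (0.078, 79, 57, 26), (0.086, 90, 66, 28), (0.094, 99, 81, 51), (0.102, 106, 84, 56), (0.11, 108, 87, 55), (0.118, 114, 87, 56), (0.126, 118, 92, 56), (0.134, 101, 78, 47), (0.142, 113, 89, 60)]
```

View pics/d1.png

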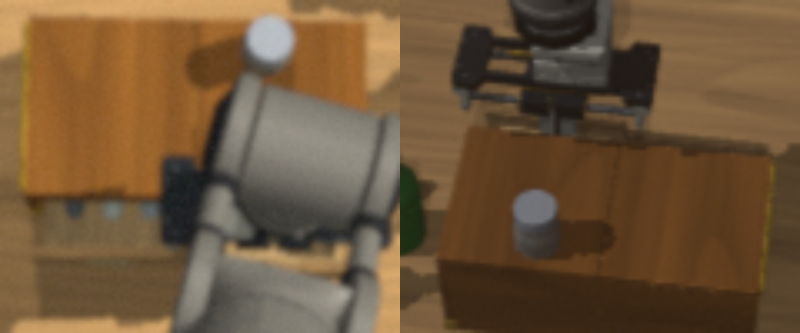

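The lid lies shut (top view, wood continuous from (25,20) to (365,195)). The right drawer front, pale strip at (230–350, 255), hasn't moved. So the real fingertip is about 36 mm higher than tip_extent implies (the lid seating showed the same), and the finger passed over the drawer front. I'll back out, go lower and push.

Emit:
step_arm([
  [[-0.6, 0, 0], 0],
  [[-1.2, 0, 0], 0],
  [[-1.75, 0, 0], 0],
  [[-1.75, 0, 0.3], 0],
  [[-1.75, 0, 0.58], 0],
  [[-1.2, 0, 0.58], 0],
  [[-0.95, 0, 0.58], 0],
  [[-0.7, 0, 0.58], 0],
  [[-0.55, 0, 0.58], 0],
  [[-0.55, 0, 0.58], 0],
])

```text
time: 17.65
tool_pos: [0.4914, -0.0599, 0.0466]
tool_rot: [-3.142, -0.001, -0.0]
contact_force: [0.1, -0.9, -0.5]
opening: 0.0005
grip_force: 0.0
```

```bash
cat >> h.py <<'E'
def prof(ys=(-.135,-.115,.05,.1,.135)):
    c=cam("top"); p=[.6175,.0056,.0014]
    for y in ys: print(y,[(int(1000*x),int(c["pixels"][tuple(proj(c,w(p,[[-x,y,.08]]))[0].round().astype(int)[::-1])][0])) for x in np.arange(.07,.15,.006)])
E
python3 - <<'E'
from h import *
prof()
E
```

```text
-0.135 [(70, 144), (76, 149), (82, 147), (88, 147), (94, 143), (100, 141), (106, 130), (112, 124), (118, 114), (124, 105), (130, 97), (136, 65), (142, 47), (148, 55)]
-0.115 [(70, 152), (76, 148), (82, 145), (88, 143), (94, 141), (100, 134), (106, 125), (112, 116), (118, 108), (124, 98), (130, 87), (136, 77), (142, 65), (148, 63)]
0.05 [(70, 127), (76, 94), (82, 116), (88, 120), (94, 117), (100, 120), (106, 119), (112, 117), (118, 137), (124, 134), (130, 98), (136, 98), (142, 101), (148, 101)]
0.1 [(70, 142), (76, 80), (82, 63), (88, 75), (94, 98), (100, 106), (106, 110), (112, 156), (118, 153), (124, 133), (130, 112), (136, 96), (142, 103), (148, 103)]
0.135 [(70, 150), (76, 82), (82, 84), (88, 93), (94, 100), (100, 116), (106, 123), (112, 122), (118, 153), (124, 195), (130, 133), (136, 102), (142, 108), (148, 106)]
```

Emit:
step_arm([
  [[0.08, 0, 0], 0],
  [[0.16, 0, 0], 0],
  [[0.24, 0, 0], 0],
  [[0.32, 0, 0], 0],
  [[0.38, 0, 0], 0],
  [[0.38, 0, 0], 0],
])

```text
time: 18.45
tool_pos: [0.5145, -0.0602, 0.0467]
tool_rot: [3.141, -0.001, -0.0]
contact_force: [-0.3, -0.4, -0.8]
opening: 0.0005
grip_force: 0.0
```

Emit:
step_arm([
  [[0.03, 0, 0], 0],
  [[0.06, 0, 0], 0],
  [[0.09, 0, 0], 0],
  [[0.09, 0, 0], 0],
])

```text
time: 18.95
tool_pos: [0.5187, -0.06, 0.0466]
tool_rot: [-3.142, 0.001, -0.0]
contact_force: [-4.2, -2.1, 3.9]
opening: 0.0008
grip_force: 2.0
```

Emit:
step_arm([
  [[0.015, 0, 0], 0],
  [[0.03, 0, 0], 0],
  [[0.03, 0, 0], 0],
])

```text
time: 19.32
tool_pos: [0.5187, -0.0599, 0.0464]
tool_rot: [-3.141, 0.005, 0.0]
contact_force: [-9.5, -1.6, 6.6]
opening: 0.0003
grip_force: 5.0
```

The drawer stops at TCP x=0.5187, as predicted for home. Back off and go to the left drawer.

Emit:
step_arm([
  [[-0.6, 0, 0], 0],
  [[-1.3, 0, 0], 0],
  [[-1.65, 0, 0], 0],
  [[-1.65, -0.8, 0], 0],
  [[-1.65, -1.6, 0], 0],
  [[-1.65, -2.3, 0], 0],
  [[-1.65, -2.3, 0], 0],
])

```text
time: 20.2
tool_pos: [0.4227, 0.0804, 0.0468]
tool_rot: [-3.141, -0.002, 0.004]
contact_force: [-0.4, 0.5, -0.2]
opening: 0.0006
grip_force: 0.0
```

```bash
python3 - <<'E'
from h import *
prof((-.135,-.12,-.1))
E
```

```text
-0.135 [(70, 142), (76, 93), (82, 100), (88, 151), (94, 105), (100, 160), (106, 174), (112, 174), (118, 172), (124, 168), (130, 170), (136, 171), (142, 177), (148, 174)]
-0.12 [(70, 135), (76, 87), (82, 83), (88, 110), (94, 93), (100, 105), (106, 157), (112, 175), (118, 175), (124, 177), (130, 167), (136, 176), (142, 177), (148, 178)]
-0.1 [(70, 134), (76, 86), (82, 84), (88, 90), (94, 90), (100, 95), (106, 111), (112, 159), (118, 177), (124, 180), (130, 168), (136, 172), (142, 173), (148, 180)]
```

The right drawer front is now at chest x≈-88, which is home. Now push the left one.

Emit:
step_arm([
  [[0.6, 0, 0], 0],
  [[0.95, 0, 0], 0],
  [[1.15, 0, 0], 0],
  [[1.3, 0, 0], 0],
  [[1.42, 0, 0], 0],
  [[1.52, 0, 0], 0],
  [[1.57, 0, 0], 0],
  [[1.6, 0, 0], 0],
  [[1.6, 0, 0], 0],
])

```text
time: 21.38
tool_pos: [0.5182, 0.0782, 0.0467]
tool_rot: [-3.141, -0.001, -0.0]
contact_force: [-1.1, 0.0, -0.6]
opening: 0.0009
grip_force: 0.3
```

Emit:
step_arm([
  [[0.02, 0, 0], 0],
  [[0.04, 0, 0], 0],
  [[0.04, 0, 0], 0],
])

```text
time: 21.75
tool_pos: [0.5184, 0.0782, 0.0465]
tool_rot: [-3.141, 0.004, 0.0]
contact_force: [-7.9, -0.4, 4.8]
opening: 0.0005
grip_force: 3.8
```

Home. Back off and lift clear, then make a final check.

Emit:
step_arm([
  [[-0.6, 0, 0], 0],
  [[-1.3, 0, 0], 0],
  [[-2.2, 0, 0], 0],
  [[-2.4, 0, -0.8], 0],
  [[-2.4, 0, -1.6], 0],
  [[-2.4, 0, -2.4], 0],
  [[-2.4, 0, -2.4], 0],
])

```text
time: 22.62
tool_pos: [0.3792, 0.0783, 0.1941]
tool_rot: [-3.141, -0.01, -0.0]
contact_force: [1.0, 0.7, -0.3]
opening: 0.0005
grip_force: 0.0
```

```bash
python3 - <<'E'
from h import *
c=cam("top")["pixels"][120:240,180:390,::-1]; s=cam("scene")["pixels"][120:240,140:400,::-1]
cv2.imwrite("pics/f.png",np.vstack([cv2.resize(c,(525,300),interpolation=2),cv2.resize(s,(525,242),interpolation=2)]))
prof(); st=robot.observe();print(st["tool_pos"],st["contact_force"])
E
```

```text
-0.135 [(70, 140), (76, 94), (82, 100), (88, 153), (94, 105), (100, 156), (106, 170), (112, 173), (118, 174), (124, 169), (130, 165), (136, 166), (142, 175), (148, 173)]
-0.115 [(70, 136), (76, 85), (82, 81), (88, 93), (94, 87), (100, 101), (106, 150), (112, 171), (118, 173), (124, 172), (130, 166), (136, 170), (142, 173), (148, 173)]
0.05 [(70, 125), (76, 75), (82, 84), (88, 92), (94, 93), (100, 91), (106, 93), (112, 100), (118, 157), (124, 172), (130, 175), (136, 171), (142, 178), (148, 171)]
0.1 [(70, 136), (76, 84), (82, 92), (88, 100), (94, 89), (100, 91), (106, 101), (112, 101), (118, 123), (124, 171), (130, 176), (136, 168), (142, 177), (148, 166)]
0.135 [(70, 147), (76, 77), (82, 93), (88, 108), (94, 90), (100, 97), (106, 100), (112, 104), (118, 147), (124, 173), (130, 175), (136, 180), (142, 178), (148, 175)]
[0.37608709 0.07813031 0.18997777] [-0.97894022  0.69782081 -0.69585171]
```

View pics/f.png

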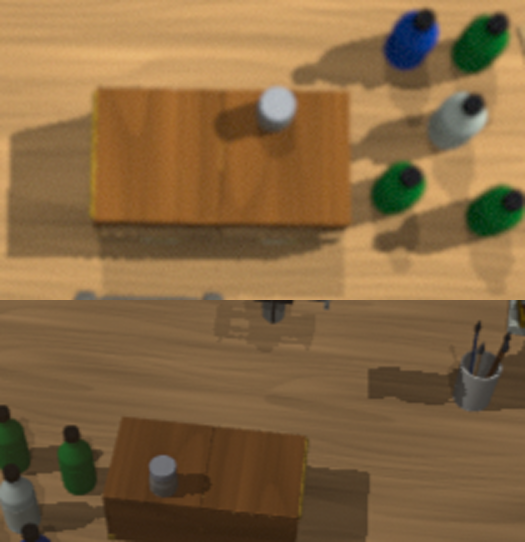

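Both views show the lid level and both drawer fronts flush (top view, y≈225). The jar (277,108), bottle (460,120) and brush pot (480,380) are standing where they were, and the arm is clear of everything.

```bash
python3 -c "
from cell import robot
print(robot.hand_in())"
```

```text
the job is handed in; nothing more can be done
None
```

The chest is shut: the lid is down, both drawers are home, the jar, bottle and brush pot look undisturbed in the final images, the arm is clear, and the job is handed in (no verdict was returned).

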